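# Set the amplitude and start the ultrasonic generator

## Task

Start a sonication run on the generator console: first slide the black amplitude fader along its track until it stands exactly at the yellow pointer, and leave it there. Then press the white, the blue and the green key in that order, one at a time, each fully in and let fully out before the next. Do not press the red stop key, press no key before the fader is set, and do not disturb the glassware and tools standing around.

Things in the scene. Friction and masses are not known exactly. Their poses are not given: they have to be found in the camera images.
- console: light grey generator console, 300 mm deep (x), 320 mm wide (y), fixed; origin under its centre, +x away from the operator. Dark front panel (x -150 to 70 mm) level, 70 mm above the table; rear deck 90 mm high. Fader track along y at x = -100 mm, centred; four keys in a row at x = -10 mm, y = -102, -34, 34, 102 mm, colours placed differently each time; blue display behind them
- fader (a joint): amplitude fader's place on its track: 0 at the console's -y end, grows towards its +y, up to 0.12 m; the grip's y in the console's frame is this minus 0.06 m. It starts between 0 and 0.03. About 1.5 N of friction: it stays where it is left; it can be pushed with shut fingers or pinched
- fader_top (a point): centre of the top of the black fader grip, a block 28 mm (x) by 20 mm (y) by 40 mm high with a white line across its top; top 54.5 mm above the panel (124.5 mm above the table). It rides on an aluminium track 170 mm long, 40 mm wide, 14 mm high; scale ticks on the operator's side
- pointer: flat yellow pointer, 4 mm high, 29 mm long (x), fixed on the panel beside the track on the keys' side; marks where the fader must stand. Origin on its centre line, 3 mm before its track-side end; axes as the console's. The fader is set when grip and pointer have the same y in the console's frame (white line in line with the pointer): fader value 0.055 to 0.11
- key_white_top (a point): centre of the top of the round white push key (32 mm diameter, on a black collar 48 mm wide and 12 mm high; key top 22 mm above the console's panel, so 92 mm above the table); pressed straight down
- key_white (a joint): the white key's travel: 0 = out, 0.006 m = fully in; it springs back when let go (1.2 N starts it, about 4 N holds it fully in)
- key_blue_top (a point): centre of the top of the round blue push key (32 mm diameter, on a black collar 48 mm wide and 12 mm high; key top 22 mm above the console's panel, so 92 mm above the table); pressed straight down
- key_blue (a joint): the blue key's travel: 0 = out, 0.006 m = fully in; it springs back when let go (1.2 N starts it, about 4 N holds it fully in)
- key_green_top (a point): centre of the top of the round green push key (32 mm diameter, on a black collar 48 mm wide and 12 mm high; key top 22 mm above the console's panel, so 92 mm above the table); pressed straight down
- key_green (a joint): the green key's travel: 0 = out, 0.006 m = fully in; it springs back when let go (1.2 N starts it, about 4 N holds it fully in)
- key_red_top (a point): centre of the top of the round red push key (32 mm diameter, on a black collar 48 mm wide and 12 mm high; key top 22 mm above the console's panel, so 92 mm above the table); pressed straight down; the stop key, not to be pressed
- key_red (a joint): the red key's travel: 0 = out, 0.006 m = fully in; it springs back when let go (1.2 N starts it, about 4 N holds it fully in)
- tube: sample tube with a red cap, about 120 mm long and 33 mm thick, lying on the table at the console's +y side, along its x; origin under its middle. Bystander
- jar: amber jar, 48 mm wide, 60 mm tall, standing on the console's rear deck; origin under its centre. Bystander
- beaker: clear glass beaker, 70 mm wide, 90 mm tall, standing on the table at the console's -y side; origin under its centre. Bystander
- cork_ring: cork flask ring, 120 mm wide, 30 mm tall, on the table far left; origin under its centre. Bystander
- spatula: steel lab spoon, 200 mm long, on the table to the right; origin under its middle. Bystander
- bottle: white bottle with a blue cap, 70 mm wide, 170 mm tall, on the table far left; origin under its centre. Bystander

How it is judged (in metres and radians):
On the way, in this order (a step that is already met when the one before it is completed fails the run):
1. the fader stands within 5 mm of the pointer along its track, at rest, all keys out (y of fader_top in the frame of pointer between -0.005 and 0.005 m and velocity of joint fader between -0.01 and 0.01 m/s and value of joint each of key_white, key_blue, key_green, key_red below 0.002 m), for 0.2 s.
2. the white key is pushed fully in (over 4.5 of its 6 mm) with the other keys out (under 2 mm) and the fader within 6 mm of the pointer (value of joint key_white above 0.0045 m and y of fader_top in the frame of pointer between -0.006 and 0.006 m and value of joint each of key_blue, key_green, key_red below 0.002 m), for 0.05 s.
3. the blue key is pushed fully in (over 4.5 of its 6 mm) with the other keys out (under 2 mm) and the fader within 6 mm of the pointer (value of joint key_blue above 0.0045 m and y of fader_top in the frame of pointer between -0.006 and 0.006 m and value of joint each of key_white, key_green, key_red below 0.002 m), for 0.05 s.
4. the green key is pushed fully in (over 4.5 of its 6 mm) with the other keys out (under 2 mm) and the fader within 6 mm of the pointer (value of joint key_green above 0.0045 m and y of fader_top in the frame of pointer between -0.006 and 0.006 m and value of joint each of key_white, key_blue, key_red below 0.002 m), for 0.05 s.
At the end, for the whole second after the job is handed in: the fader is at rest within 6 mm of the pointer along its track, and all four keys are out again (under 2 mm), after white, blue and green were pressed in that order (y of fader_top in the frame of pointer between -0.006 and 0.006 m and value of joint each of key_white, key_blue, key_green, key_red below 0.002 m and velocity of joint fader between -0.01 and 0.01 m/s); the robot touches nothing.
It fails at once if the red stop key is pressed (over 3 mm) (value of joint key_red above 0.003 m).
It fails at once if a key is pressed (over 3 mm) while the fader is more than 8 mm from the pointer (value of joint any of key_white, key_blue, key_green above 0.003 m and not (y of fader_top in the frame of pointer between -0.008 and 0.008 m)).
It fails at once if two keys are pressed together (over 3 mm) (value of joint each of key_white, key_blue above 0.003 m or value of joint each of key_white, key_green above 0.003 m or value of joint each of key_blue, key_green above 0.003 m).
It fails at once if a bystander (tube, jar, beaker, cork ring, spoon, bottle) is moved over 20 mm (distance of any of tube, jar, beaker, cork_ring, spatula, bottle from where it was at the start of the episode above 0.02 m).
It also fails if it takes over 58 s, if anything falls off the work surface, if the arm or the gripper's body presses on something with over 40 N, if the wrist force passes 120 N, or if a joint passes its speed limit or range.

## Robot

A 7-joint arm with a two-finger parallel gripper is mounted at the origin on the work surface. World frame = base frame: x ahead of the robot, y to its left, z up, the work surface at z = 0. Lengths are in mm, angles in rad, forces in N, time in s.
With the tool pointing down it reaches from about 400 to 875 mm from the base axis. Payload 4.4 kg.
Tool frame: the origin (TCP) lies at the very end of the fingers, on their centre line; the grasp point (between the pads) lies 19 mm behind it; z points along the fingers, y is the line along which they close (so a half turn about z gives the same grasp; the last joint's range is limited). The gripper opens to 85 mm and grips with 20 to 120 N. Pads are 22 mm wide; open, the fingers measure 114 mm over their backs; the gripper's body (76 mm by 85 mm) begins 54 mm behind the grasp point. The pads swing forward as they close: fully open they stand 13 mm farther back than shut.
Start: joints at [-1.256, 0.628, 0.038, 1.517, -0.027, 0.996, -0.02], TCP at [241.559, 603.463, 231.313] pointing down, gripper open.
Joint ranges: [-3.06, 3.06], [-0.37, 2.12], [-1.25, 1.32], [0.18, 2.47], [-1.1, 4.24], [0.23, 1.98], [-2.94, 2.94]. Speed limits (rad/s): [2.57, 2.57, 3.14, 3.14, 3.14, 3.14, 3.14].

## Interface

Orientations are given as [roll, pitch, yaw] about the fixed x, y, z axes, in that order (R = Rz(yaw) Ry(pitch) Rx(roll)).
In Python, from cell import read_state, get_image, camera_info, finish_job gives the robot as it stands.
- The arm moves only by the tool play_rows, never from a script. Its argument "deltas" is one flat list of numbers, 7 for each row, row after row: the shift along the tool's x, y, z in mm, then the turn, a rotation vector about the tool's x, y, z in rad, then the opening, from 0 (shut) to 1 (fully open). In form: [dx, dy, dz, ax, ay, az, grip, dx, dy, dz, ax, ay, az, grip, ...]. A call has 1 to 10 rows; each row is the pose to reach, as a shift and turn from the pose commanded when the call began, along the tool's axes at that moment; what a row does not reach only later rows make up. A row lasts 1/8 s, in which the tool goes at most 62.5 mm and 10.7 degrees, less where a joint would pass 70% of its speed; a pose out of reach is approached as far as the arm can. A call with a gripper value outside its range is refused whole. The fingers move at their own pace and stop on an object; the grip force is fixed at half the most. Time passes only in rows, so rows that repeat a pose let the fingers close. It gives the time, the measured TCP pose, the force, the opening and the grip force at its end, in the units of the state.
- read_state(): the state, without advancing time (a new reading comes with each control period).
- get_image(name): name is "scene" or "top" or "wrist"; returns the picture (400x640x3 uint8, red, green, blue); there is no depth.
- camera_info(name): a dict with "fx", "fy", "cx", "cy" (pixels), "distortion" ([k1, k2, p1, p2, k3] as OpenCV has them; the pictures are not rectified), "T" (4x4, takes a point from camera to world coordinates). Camera axes: x right, y down, z forward; pixel columns grow to the right and rows downward; lengths in mm; the calibration is good to about 2 mm. A picture is of the moment at which its call begins: read the wrist's pose just before it. camera_info takes no time and is no camera call; for the wrist camera it gives the pose at the moment of the call.
- finish_job(): hands the job in; it is judged then, once.
The state is a dict: "clock": time; "qpos": joint angles; "qd": joint speeds; "tau": joint torques, N m; "eef_pos": TCP position; "tool_rot": TCP orientation; "force": force on the tool from outside, world axes, zero at the start; "torque": the same for the moment, N m; "width": finger opening in mm; "gripper_force": force on a finger pad.
Only numpy, scipy, OpenCV 4.12 (cv2) and the standard library are available. Lean on these libraries where they do the work, as an engineer would, in place of code of your own. Each camera call takes 0.05 s, during which the arm holds its last target. There are 200 camera calls.

## Working session

There is one attempt and no reset: what is moved stays moved. The work goes in short steps, Python scripts to look and compute and a tool call to move; the robot and the scene stay as the last step left them, time stands still between calls to the robot, and variables do not carry over. Pictures are saved under pics/ and viewed, at most 10 in all, crops included, and the job is handed in when it is done.

Besides the shell and the picture viewer there is one more tool, called as name(argument=value, ...) on one line, values as JSON. play_rows: Moves the arm, as the interface text tells. Its arguments: {"type":"object","properties":{"deltas":{"type":"array"}},"required":["deltas"]}

```bash
mkdir -p pics; python3 - <<'E'
from cell import *
import cv2
for n in("top","scene"):
    cv2.imwrite(f"pics/{n}0.png",get_image(n)[:,:,::-1])
s=read_state();print(s["clock"],s["eef_pos"],s["tool_rot"],s["width"])
for n in("top","scene"):
    c=camera_info(n);print(c)
E
```

```text
0.1 [241.32699943 602.93112914 230.49199964] [-3.13987791e+00 -7.42707153e-06  2.76083128e+00] 85.80787158146946
{'fx': 455.068220809088, 'fy': 455.068220809088, 'cx': 325.1947594256478, 'cy': 200.39391732565278, 'distortion': array([-0.09949917,  0.        ,  0.        ,  0.        ,  0.        ]), 'T': array([[-2.35030312e-02, -9.88302195e-01,  1.50686358e-01,
         3.01916942e+02],
       [-9.99646250e-01,  2.51096786e-02,  8.76810230e-03,
        -2.41849314e+01],
       [-1.24492208e-02, -1.50426976e-01, -9.88542736e-01,
         1.87307813e+03],
       [ 0.00000000e+00,  0.00000000e+00,  0.00000000e+00,
         1.00000000e+00]])}
{'fx': 497.0407777078416, 'fy': 497.0407777078416, 'cx': 323.2324022773896, 'cy': 198.33664140441314, 'distortion': array([-0.01453839,  0.        ,  0.        ,  0.        ,  0.        ]), 'T': array([[-8.20474104e-01,  4.61953715e-01, -3.36780359e-01,
         1.04390035e+03],
       [ 5.71484189e-01,  6.47197465e-01, -5.04520825e-01,
         7.19015283e+02],
       [-1.51018747e-02, -6.06410922e-01, -7.95008004e-01,
         1.31073469e+03],
       [ 0.00000000e+00,  0.00000000e+00,  0.00000000e+00,
         1.00000000e+00]])}
```

View pics/top0.png

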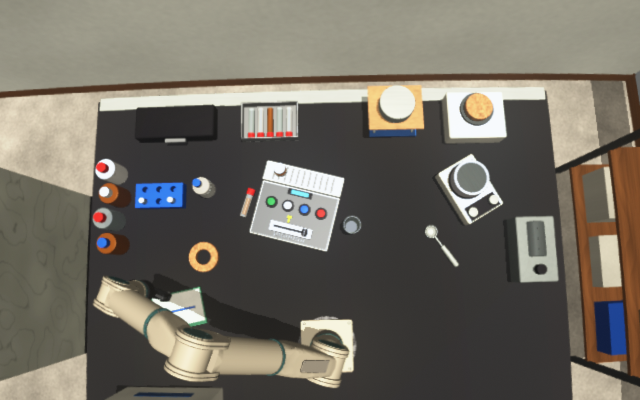

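View pics/scene0.png

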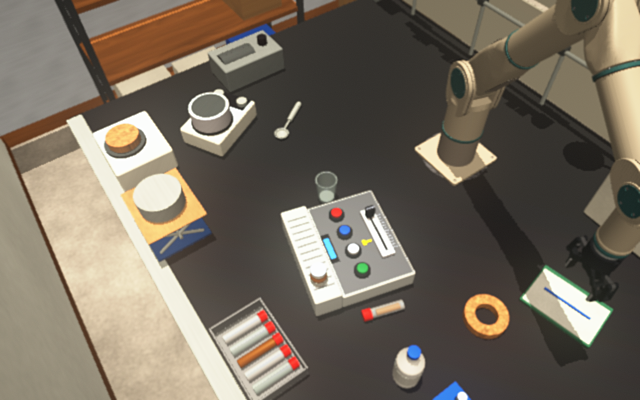

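The top view shows the green key at (271,201), white at (288,205), blue at (304,209) and red at (321,213). The yellow pointer is at (289,218) and the fader near (305,232). The scene view shows the same layout, with nothing standing above the panel.

```bash
cat > h.py <<'E'
from cell import *
import numpy as np, cv2
from scipy.spatial.transform import Rotation as Ro
def K(c): return np.array([[c["fx"],0,c["cx"]],[0,c["fy"],c["cy"]],[0,0,1]])
def ray(c,uv,z):
    p=cv2.undistortPoints(np.array([[uv]],float),K(c),c["distortion"])[0,0]
    d=c["T"][:3,:3]@[p[0],p[1],1];o=c["T"][:3,3];return o+d*(z-o[2])/d[2]
def proj(c,P):
    T=np.linalg.inv(c["T"]);return cv2.projectPoints(np.array([P],float),cv2.Rodrigues(T[:3,:3])[0],T[:3,3],K(c),c["distortion"])[0][0,0]
def mask(im,col):
    h=cv2.cvtColor(im,cv2.COLOR_RGB2HSV);H,S,V=[h[...,i].astype(int) for i in range(3)]
    return {"green":(H>45)&(H<85)&(S>120)&(V>60),"blue":(H>100)&(H<125)&(S>120)&(V>60),"red":((H<8)|(H>172))&(S>140)&(V>80),
     "yellow":(H>20)&(H<35)&(S>140)&(V>110),"white":(S<50)&(V>190)}[col].astype(np.uint8)
def blobs(im,col,amin,roi):
    m=mask(im,col);q=np.zeros_like(m);a,b,c,d=roi;q[b:d,a:c]=m[b:d,a:c]
    n,l,s,ce=cv2.connectedComponentsWithStats(q)
    return [(s[i,4],s[i,:4],ce[i]) for i in range(1,n) if s[i,4]>=amin]
E
python3 - <<'E'
from h import *
R={"top":(262,188,332,225),"scene":(322,200,378,280)}
for n in R:
    c=camera_info(n);im=get_image(n)
    for k,z in(("green",92),("white",92),("blue",92),("red",92),("yellow",73)):
        for b in blobs(im,k,12,R[n]): print(n,k,b[0],b[2].round(1),ray(c,b[2],z).round(1))
    im=im[:,:,::-1]
    x=(285,215,320,250) if n=="top" else (355,195,405,265)
    cv2.imwrite(f"pics/{n}1.png",cv2.resize(im[x[1]:x[3],x[0]:x[2]],None,fx=8,fy=8,interpolation=cv2.INTER_CUBIC))
E
```

```text
top green 52 [270.6 200.8] [577.5 208.3  92. ]
top white 76 [315.4 193.4] [602.7  29.7  92. ]
top white 113 [321.3 190. ] [615.6   6.   92. ]
top white 49 [287.3 204.9] [559. 142.  92.]
top white 69 [327.7 219.7] [496.5 -16.6  92. ]
top white 90 [278.6 222.4] [490.4 177.3  92. ]
top blue 59 [303.8 208.7] [542.3  77.   92. ]
top red 56 [320.5 213. ] [523.6  11.3  92. ]
scene green 91 [362.  267.5] [578.4 207.2  92. ]
scene white 21 [330.8 202.5] [517.8 -27.8  92. ]
scene white 183 [370.  226.9] [475.9 112.9  92. ]
scene white 51 [375.5 220. ] [447.3 102.6  92. ]
scene white 300 [327.6 265.6] [652.9 146.8  92. ]
scene white 93 [353. 248.] [560.5 141.9  92. ]
scene blue 87 [344.2 229.6] [543.7  76.4  92. ]
scene red 88 [336.  212.3] [526.5  11.4  92. ]
scene yellow 36 [365.7 241.5] [509.3 136.6  73. ]
```

play_rows(deltas=[-60,-62,0,0,0,-0.02,1,-100,-103,0,0,0,-0.04,1,-140,-144,0,0,0,-0.06,1,-180,-185,0,0,0,-0.08,1,-220,-226,0,0,0,-0.1,1,-260,-267,0,0,0,-0.117,1,-300,-308,0,0,0,-0.117,1,-340,-349,0,0,0,-0.117,1,-387,-398,0,0,0,-0.117,1,-387,-398,0,0,0,-0.117,1])

```text
clock: 1.45
eef_pos: [454.3, 84.8, 231.4]
tool_rot: [-3.14, 0.001, 2.868]
force: [-0.3, 0.7, -0.1]
width: 85.4
gripper_force: 0.0
```

```bash
python3 - <<'E'
from h import *
s=read_state();print(s["clock"],s["eef_pos"].round(1),s["tool_rot"],s["force"].round(1))
c=camera_info("wrist");im=get_image("wrist");cv2.imwrite("pics/w0.png",im[:,:,::-1])
np.savez("w0.npz",im=im,c=np.array(c,dtype=object));print(c["T"][:3].round(2))
for k,z in(("green",92),("white",92),("blue",92),("red",92),("yellow",74)):
    for b in blobs(im,k,150,(0,0,640,400)): print(k,b[0],b[1],b[2].round(1),ray(c,b[2],z).round(1))
E
```

```text
1.45 [454.3  84.8 231.4] [-3.13983963e+00  1.48218605e-03  2.86841280e+00] [-0.3  0.7 -0.1]
[[ 2.7000e-01  9.2000e-01  2.8000e-01  3.8263e+02]
 [ 9.6000e-01 -2.6000e-01 -8.0000e-02  1.0545e+02]
 [-0.0000e+00  2.9000e-01 -9.6000e-01  3.7257e+02]]
green 723 [461 266  33  29] [477.3 279.9] [573.3 207.6  92. ]
white 16291 [201 131 348 199] [329.3 181. ] [442.1  96.3  92. ]
white 770 [531 184  39  80] [552.6 226. ] [536.5 279.9  92. ]
white 1085 [151 219  39  36] [169.6 236.5] [453.  -59.1  92. ]
white 323 [ 94 237  73  64] [120.9 274.4] [ 476.5 -118.7   92. ]
white 633 [391 266  27  30] [404.7 280.4] [555.6 140.8  92. ]
white 825 [221 310 208  27] [309.3 331.8] [587.1  36.1  92. ]
white 4389 [218 348 215  35] [323.4 359.3] [623.3  40.9  92. ]
blue 828 [321 264  32  32] [336.4 279.6] [537.4  77.7  92. ]
red 568 [522 260  32  25] [537.1 272.9] [580.5 262.6  92. ]
red 845 [251 264  33  33] [267.2 280.2] [520.1  13.2  92. ]
yellow 297 [379 213  18  27] [387.9 229.1] [507.3 138.3  74. ]
```

View pics/w0.png

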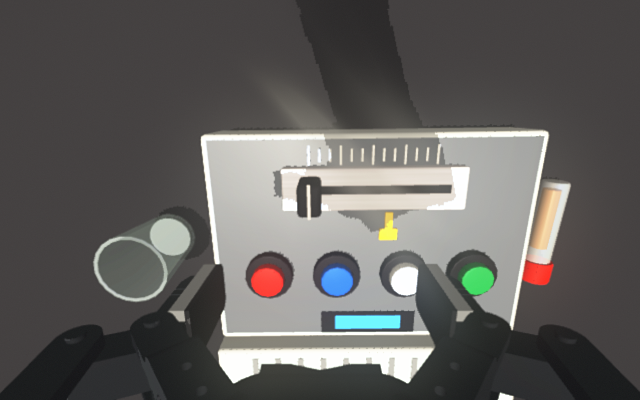

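The wrist view shows the fader grip at (309,197) with its white line, and the pointer at (388,226). The keys, left to right, are red, blue, white and green.

```bash
python3 - <<'E'
from h import *
d=np.load("w0.npz",allow_pickle=True);im=d["im"];c=d["c"].item()
g=ray(c,(477.3,279.9),92);r=ray(c,(267.2,280.2),92);y=(g-r)[:2];y/=np.linalg.norm(y);x=np.array([y[1],-y[0]]);m=(g+r)[:2]/2
print("yaw",np.arctan2(-y[0],y[1]),"len",np.linalg.norm(g-r))
f=lambda P:((P[:2]-m)@x-10,(P[:2]-m)@y)
for col,z,roi in(("yellow",74,(370,205,410,245)),):
    v,u=np.nonzero(mask(im,col));k=(u>370)&(u<410)&(v>205)&(v<245)
    P=np.array([f(ray(c,p,z)) for p in zip(u[k],v[k])]);print(col,P.mean(0),P.min(0),P.max(0))
gray=im.mean(2)
for v in range(182,222,3): print(v,gray[v,294:326].astype(int))
for uv in((309,181),(309,217),(298.5,197),(320,197)):print(uv,ray(c,uv,124.5).round(1),f(ray(c,uv,124.5)))
for k,p in(("white",(404.7,280.4)),("blue",(336.4,279.6))):print(k,f(ray(c,p,92)))
print(x,y,m)
E
```

```text
yaw -0.2672430274560647 len 201.53462020811355
yellow [-55.29196277  16.53544989] [-71.80358327   8.04003485] [-44.90951204  25.02483179]
182 [230 230 231 222 148  70  61  63  63  63  65  64  63  63  63  63  65  64
  65  65  66  66  67  65  66  67  96 170 227 227 225 225]
185 [228 229 218 145  71  61  64  65  65  65  63  69 125 203 207 185  92  64
  66  66  66  66  66  66  66  67  88 148 199 201 199 199]
188 [222 215 162  76  63  67  69  69  68  67  66  71 133 225 246 235 117  68
  68  69  69  71  70  70  69  67  67  69  72  73  74  75]
191 [224 209 126  68  65  67  69  70  69  71  68  73 134 226 246 235 119  69
  71  72  72  72  73  69  68  66  66  69  73  73  74  75]
194 [225 214 144  72  64  67  69  69  70  69  68  71 134 226 246 237 140  72
  68  72  71  72  71  69  66  65  70  98 135 136 136 137]
197 [223 216 161  76  63  66  68  69  69  70  69  68 110 200 246 238 153  76
  68  70  69  71  71  68  66  63  76 146 224 224 222 221]
200 [244 219 161  73  62  66  67  68  69  69  68  68 107 198 246 238 152  75
  66  70  69  71  70  67  65  63  75 145 221 222 220 219]
203 [254 255 255 
[... 835 characters left out ...]
92 192 191 191 191 191 192 191 191
 191 191 191 191 191 191 191 190 191 191 190 190 190 191]
(309, 181) [430.9  82.2 124.5] (np.float64(-114.21102943276621), np.float64(-57.78019896331017))
(309, 217) [459.2  74.  124.5] (np.float64(-84.76006829088713), np.float64(-58.2146440834773))
(298.5, 197) [441.1  70.6 124.5] (np.float64(-101.39576998018443), np.float64(-66.24813296460592))
(320, 197) [445.6  87.  124.5] (np.float64(-101.32865756174652), np.float64(-49.29865941183225))
white (np.float64(-9.425968774442753), np.float64(31.627903576816358))
blue (np.float64(-10.393391779813518), np.float64(-34.06250551951341))
[ 0.9645026  -0.26407334] [0.26407334 0.9645026 ] [546.7063038  110.40715732]
```

play_rows(deltas=[7,-8,50,0,0,0,1,7,-8,90,0,0,0,1,7,-8,120,0,0,0,1,7,-8,134,0,0,0,1,7,-8,134,0,0,0,1])

```text
clock: 2.12
eef_pos: [443.5, 85.1, 96.9]
tool_rot: [-3.141, -0.001, 2.879]
force: [-0.4, 0.0, 0.1]
width: 85.4
gripper_force: 0.0
```

play_rows(deltas=[0,0,0,0,0,0,0.5,0,0,0,0,0,0,0.3,0,0,0,0,0,0,0.15,0,0,0,0,0,0,0.1,0,0,0,0,0,0,0.1,0,0,0,0,0,0,0.1])

```text
clock: 2.88
eef_pos: [444.2, 83.9, 97.9]
tool_rot: [3.142, 0.001, 2.877]
force: [-1.2, -0.9, 6.2]
width: 18.6
gripper_force: 58.4
```

play_rows(deltas=[0,15,0,0,0,0,0.1,0,33,0,0,0,0,0.1,0,51,0,0,0,0,0.1,0,65,0,0,0,0,0.1,0,69,0,0,0,0,0.1,0,69,0,0,0,0,0.1,0,69,0,0,0,0,0.1])

```text
clock: 3.75
eef_pos: [462.5, 151.9, 97.9]
tool_rot: [3.14, 0.001, 2.878]
force: [-1.2, 1.5, 5.9]
width: 19.2
gripper_force: 58.8
```

```bash
python3 - <<'E'
from h import *
s=read_state();print(s["clock"],s["eef_pos"].round(1),s["width"])
im=get_image("wrist");cv2.imwrite("pics/w1.png",im[:,:,::-1])
E
```

```text
3.75 [462.5 151.9  97.9] 19.2291956893002
```

View pics/w1.png

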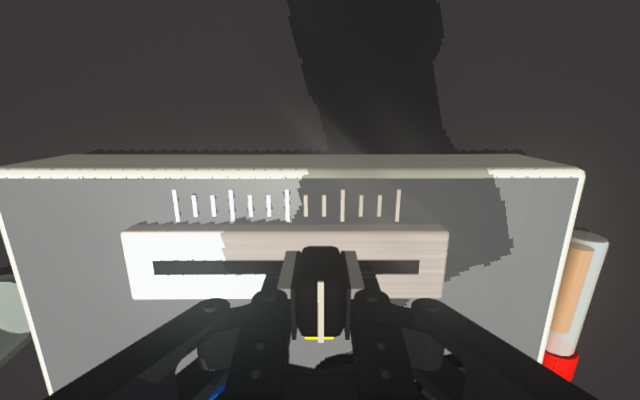

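The gripped fader's line is at u≈320, and the yellow pointer base (305–334, row 338) shows centred behind it. I'll release, lift and check.

play_rows(deltas=[0,0,0,0,0,0,0.3,0,0,0,0,0,0,0.6,0,0,0,0,0,0,0.6,0,0,-50,0,0,0,0.6,0,0,-100,0,0,0,0.6,0,0,-130,0,0,0,0.6,0,0,-130,0,0,0,0.6,0,0,-130,0,0,0,0.6])

```text
clock: 4.8
eef_pos: [461.4, 150.6, 226.5]
tool_rot: [-3.141, -0.001, 2.878]
force: [-0.4, 0.2, 0.2]
width: 51.1
gripper_force: 0.0
```

```bash
python3 - <<'E'
from h import *
s=read_state();print(s["clock"],s["eef_pos"].round(1),s["tool_rot"],s["width"])
c=camera_info("wrist");im=get_image("wrist");cv2.imwrite("pics/w2.png",im[:,:,::-1])
np.savez("w2.npz",im=im,c=np.array(c,dtype=object));print(c["T"][:3,3])
for k,z in(("green",92),("white",92),("blue",92),("red",92),("yellow",74)):
    for b in blobs(im,k,100,(100,100,550,350)): print(k,b[0],b[1],b[2].round(1),ray(c,b[2],z).round(1))
E
```

```text
4.8 [461.4 150.6 226.5] [-3.14076278e+00 -1.15724410e-03  2.87768343e+00] 51.13274213878318
[389.82153605 170.31447789 367.90659562]
white 20572 [128 145 349 168] [274.2 201.1] [452.5 111.   92. ]
white 730 [473 196  36  80] [493.4 239.6] [538.5 292.1  92. ]
white 106 [321 199   4  35] [322.1 216.7] [477.4 147.9  92. ]
white 1005 [100 228  34  36] [114.9 245.7] [455.3 -41.3  92. ]
white 744 [323 279  32  30] [338.3 293.6] [556.3 143.   92. ]
white 454 [252 343 137   4] [322.9 344.8] [608.7 113.7  92. ]
blue 535 [263 276  22  33] [273.8 292.9] [539.5  83.5  92. ]
blue 141 [272 327  67  14] [307.8 333. ] [591.4 102.7  92. ]
red 622 [463 268  33  29] [478.6 284.1] [580.3 273.5  92. ]
red 801 [182 276  35  33] [198.1 290.9] [518.6  14.5  92. ]
yellow 240 [313 231  17  21] [320.9 244. ] [509.8 138.2  74. ]
```

View pics/w2.png

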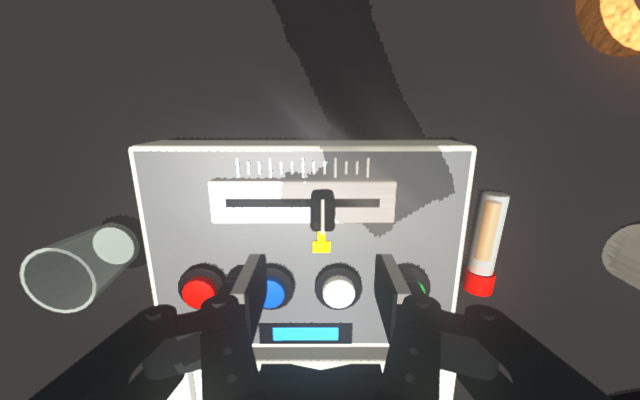

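The fader line at (322,217) is nearly in line with the pointer at (321,244). I'll work out the offset.

```bash
python3 - <<'E'
from h import *
d=np.load("w2.npz",allow_pickle=True);im=d["im"];c=d["c"].item()
w=ray(c,(338.3,293.6),92);r=ray(c,(198.1,290.9),92)
for yaw in(-.2672,-.263):
    x=np.array([np.cos(yaw),np.sin(yaw)]);y=np.array([-x[1],x[0]])
    L=ray(c,(322.1,216.7),124.5)[:2];
    v,u=np.nonzero(mask(im,"yellow"));k=(u>300)&(u<345)&(v>225)&(v<260)
    P=np.array([ray(c,p,74)[:2] for p in zip(u[k],v[k])])
    q=P@y;print("line-pointer",L@y-q.mean(),L@y-(q.max()+q.min())/2,"line-white",(L-w[:2])@y,"line",L)
print(np.arctan2(-(w-r)[0],(w-r)[1]),np.linalg.norm(w-r),w,r)
E
```

```text
line-pointer 0.6996800029720589 0.5770129524995582 line-white -16.189993454153374 line [467.04975821 150.59590387]
line-pointer 0.8866111773776879 0.7951161499183854 line-white -15.819850268573326 line [467.04975821 150.59590387]
-0.2852103453307079 133.89069202857274 [556.29385872 142.95133828  92.        ] [518.62246661  14.46949665  92.        ]
```

The fader is within 1 mm of the pointer. Next is the white key at about (558,142), with the fingers shut.

play_rows(deltas=[-40,8,0,0,0,0,0,-80,14,0,0,0,0,0,-95,17,40,0,0,0,0,-95,17,80,0,0,0,0,-95,17,115,0,0,0,0,-95,17,121,0,0,0,0,-95,17,121,0,0,0,0,-95,17,121,0,0,0,0])

```text
clock: 5.85
eef_pos: [559.1, 142.7, 107.5]
tool_rot: [3.14, 0.002, 2.878]
force: [-0.7, 0.0, -0.0]
width: -0.4
gripper_force: 0.0
```

```bash
python3 - <<'E'
from h import *
s=read_state();print(s["clock"],s["eef_pos"].round(1),s["tool_rot"],s["width"],s["force"])
im=get_image("wrist");cv2.imwrite("pics/w3.png",im[:,:,::-1])
E
```

```text
5.85 [559.1 142.7 107.5] [3.14043050e+00 1.93573895e-03 2.87769946e+00] -0.4411421082907626 [-0.6542774   0.03025242 -0.02779889]
```

View pics/w3.png

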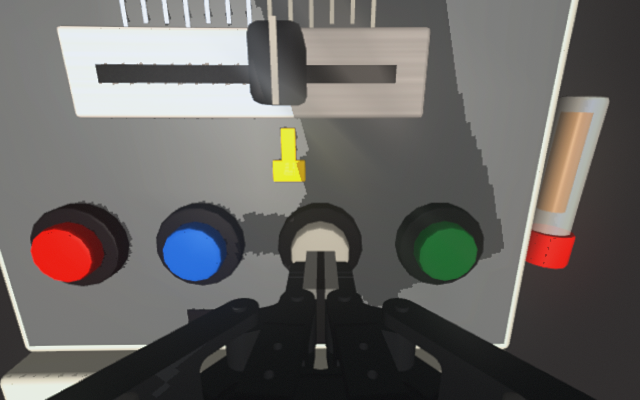

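The shut fingers stand over the white key (320,240). Blue (193,250) and green (447,250) are clear of them. Pressing.

play_rows(deltas=[0,0,12,0,0,0,0,0,0,17,0,0,0,0,0,0,20,0,0,0,0,0,0,22,0,0,0,0,0,0,22,0,0,0,0])

```text
clock: 6.52
eef_pos: [558.2, 142.6, 85.9]
tool_rot: [3.141, 0.0, 2.878]
force: [-3.2, -1.3, 15.9]
width: -0.4
gripper_force: 7.4
```

It bottomed out at 16 N. Lift, go 68 mm along −y to blue, and stop 15 mm above it.

play_rows(deltas=[0,0,-15,0,0,0,0,0,0,-40,0,0,0,0,0,-34,-40,0,0,0,0,0,-68,-40,0,0,0,0,0,-68,-30,0,0,0,0,0,-68,-21,0,0,0,0,0,-68,-21,0,0,0,0])

```text
clock: 7.4
eef_pos: [539.9, 78.2, 104.3]
tool_rot: [-3.142, -0.002, 2.88]
force: [-1.2, 0.2, -0.5]
width: -0.1
gripper_force: 0.0
```

```bash
python3 - <<'E'
from h import *
s=read_state();print(s["clock"],s["eef_pos"].round(1),s["force"])
im=get_image("wrist");cv2.imwrite("pics/w4.png",im[:,:,::-1])
E
```

```text
7.4 [539.9  78.2 104.3] [-1.24917982  0.20405493 -0.47081126]
```

View pics/w4.png

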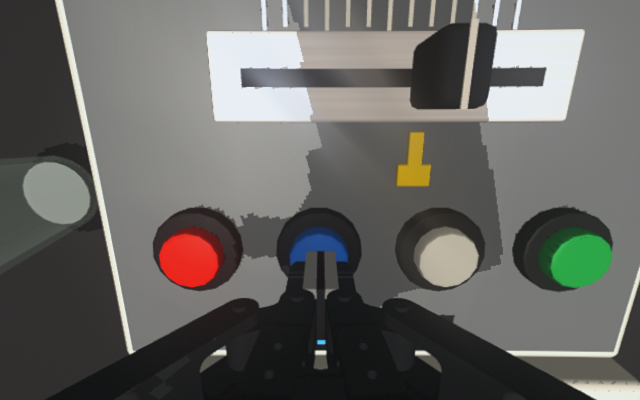

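The fingers are over the blue key (319,245) and the white key (447,257) is out again. Press blue the same way, then move 136 mm to green.

play_rows(deltas=[0,0,11,0,0,0,0,0,0,16,0,0,0,0,0,0,19,0,0,0,0,0,0,21,0,0,0,0,0,0,21,0,0,0,0])

```text
clock: 8.07
eef_pos: [540.5, 77.5, 85.9]
tool_rot: [3.141, 0.0, 2.878]
force: [-3.3, 1.2, 15.3]
width: -0.1
gripper_force: 7.7
```

play_rows(deltas=[0,0,-15,0,0,0,0,0,0,-40,0,0,0,0,0,45,-40,0,0,0,0,0,90,-40,0,0,0,0,0,125,-40,0,0,0,0,0,136,-40,0,0,0,0,0,136,-30,0,0,0,0,0,136,-21,0,0,0,0,0,136,-21,0,0,0,0])

```text
clock: 9.2
eef_pos: [575.0, 205.9, 104.1]
tool_rot: [-3.139, -0.002, 2.875]
force: [-0.6, 0.1, 0.5]
width: 0.2
gripper_force: 0.0
```

```bash
python3 - <<'E'
from h import *
s=read_state();print(s["clock"],s["eef_pos"].round(1),s["force"])
im=get_image("wrist");cv2.imwrite("pics/w5.png",im[:,:,::-1])
E
```

```text
9.2 [575.  205.9 104.1] [-0.57025017  0.10108676  0.53240506]
```

View pics/w5.png

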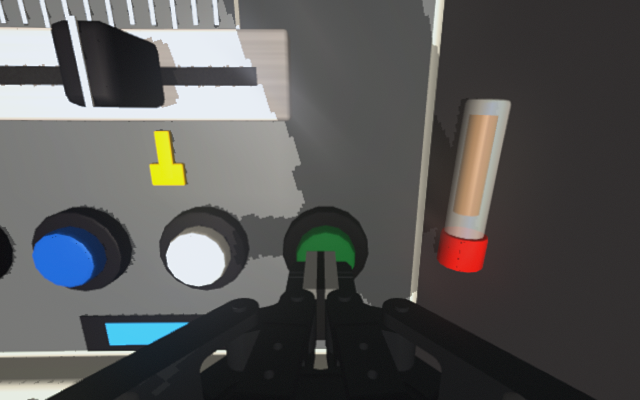

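The fingers are over the green key (325,245), and blue and white are out. Press green, then lift well clear.

play_rows(deltas=[0,0,11,0,0,0,0,0,0,16,0,0,0,0,0,0,19,0,0,0,0,0,0,21,0,0,0,0,0,0,21,0,0,0,0])

```text
clock: 9.88
eef_pos: [576.0, 207.7, 86.0]
tool_rot: [-3.141, 0.0, 2.878]
force: [-3.4, -1.8, 13.1]
width: 0.0
gripper_force: 6.7
```

play_rows(deltas=[0,0,-15,0,0,0,0,0,0,-50,0,0,0,0,0,0,-100,0,0,0,0,0,0,-140,0,0,0,0,0,0,-140,0,0,0,0,0,0,-140,0,0,0,0,0,0,-140,0,0,0,0])

```text
clock: 10.75
eef_pos: [575.0, 207.9, 222.9]
tool_rot: [-3.14, -0.002, 2.878]
force: [-0.2, -0.1, -0.8]
width: 0.6
gripper_force: 0.0
```

```bash
python3 - <<'E'
from h import *
c=camera_info("wrist");im=get_image("wrist");cv2.imwrite("pics/w6.png",im[:,:,::-1])
E
```

```text
(no output)
```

View pics/w6.png

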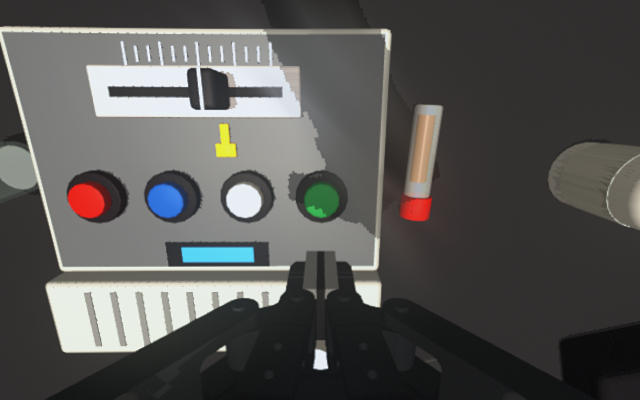

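All four keys are out, the fader hasn't been touched since it was set, and the tool is clear. I'll hand the job in.

```bash
python3 -c "
from cell import *
print(finish_job())"
```

```text
the job is handed in; nothing more can be done
None
```

I set the fader to within about 1 mm of the pointer, pressed white, blue and green fully in that order, lifted the arm clear and handed the job in; no verdict was returned.

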